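Lock the keyhole board stand onto its stud base

ROBOT

A 6-joint arm with a two-finger parallel gripper is mounted at the origin on a cart in front of the work surface, level with it; the furniture and walls round the work are solid. World frame = base frame: x ahead of the robot, y to its left, z up, the work surface at z = 0. Lengths are in mm, angles in rad, forces in N, time in s.
With the tool pointing down it reaches from about 350 to 975 mm from the base axis. Payload 7.1 kg.
Tool frame: the origin (TCP) lies at the very end of the fingers, on their centre line; the grasp point (between the pads) lies 19 mm behind it; z points along the fingers, y is the line along which they close (so a half turn about z gives the same grasp; the last joint's range is limited). The gripper opens to 88 mm and grips with 3 to 60 N. Pads are 20 mm wide; open, the fingers measure 115 mm over their backs; the gripper's body (75 mm by 178 mm) begins 61 mm behind the grasp point.
Start: joints at [-1.254, 0.423, 1.63, -0, 1.089, -0.019], TCP at [205.97, -590.069, 222.675] pointing down, gripper open.
Joint ranges: [-3, 3], [-0.9, 2.11], [0.09, 2.58], [-1.31, 4.45], [0.11, 2.69], [-2.54, 2.54]. Speed limits (rad/s): [2.39, 2.39, 3.01, 3.14, 3.14, 3.14].

INTERFACE

Orientations are given as a rotation vector (axis times angle).
In Python, from workcell import * gives the robot as it stands.
- The arm moves only by the tool step_arm, never from a script. Its argument "deltas" is a list of rows, each a list of 3 entries, a list of its own where there are three numbers: the shift along the tool's x, y, z in units of 300 mm (1.0 is 300 mm), then the turn, a rotation vector about the tool's x, y, z in units of 1.5 rad (1.0 is 1.5 rad), then the gripper command: -1 is shut, 1 is fully open, values between are in proportion. In form: [[[dx, dy, dz], [rx, ry, rz], gripper], ...]. A call has 1 to 20 rows; each row is the pose to reach, as a shift and turn from the pose commanded when the call began, along the tool's axes at that moment; what a row does not reach only later rows make up. A row lasts 1/12 s, in which the tool goes at most 41.7 mm and 7.16 degrees, less where a joint would pass 70% of its speed; a pose out of reach is approached as far as the arm can. A call with a number of a shift or a turn outside -1 to 1 is refused whole. A call with a gripper value outside its range is refused whole. The fingers move at their own pace and stop on an object; the grip force is fixed at half the most. Time passes only in rows, so rows that repeat a pose let the fingers close. It gives the time, the measured TCP pose, the force, the opening and the grip force at its end, in the units of the state.
- get_obs(): the state, without advancing time (a new reading comes with each control period).
- get_image(name): name is "side" or "top" or "wrist"; returns a dict with "pixels" (420x560x3 uint8, red, green, blue), "fx", "fy", "cx", "cy" (pixels), "T" (4x4, takes a point from camera to world coordinates). Camera axes: x right, y down, z forward; pixel columns grow to the right and rows downward; lengths in mm; the calibration is good to about 2 mm. A picture is of the moment at which its call begins. There is no depth.
- close_job(): hands the job in; it is judged then, once.
The state is a dict: "t": time; "qpos": joint angles; "qvel": joint speeds; "joint_torque": joint torques, N m; "ee_pos": TCP position; "orientation": TCP orientation; "ft_force": force on the tool from outside, world axes, zero at the start; "moment": the same for the moment, N m; "width": finger opening in mm; "grasp_force": force on a finger pad.
Only numpy, scipy, OpenCV 4.12 (cv2) and the standard library are available. Lean on these libraries where they do the work, as an engineer would, in place of code of your own. Each camera call takes 0.05 s, during which the arm holds its last target. There are 200 camera calls.

TASK

Two board stands lie on the bench; take the one whose plate has the keyhole slot and lock it onto the round weighted base: lower the large round end of the keyhole over the base's stud head until the plate lies flat on the base, then slide the stand along its slot until the stud stands home at the closed end of the narrow part. Let go and leave it lying flat and still on the base. Do not disturb the other stand, which has only a plain round hole.

Things in the scene. Friction and masses are not known exactly. Their poses are not given: they have to be found in the camera images.
- keyhole_stand: Board stand to lock, loose, 0.28 kg: dark steel plate 84 (x) x 184 (y, -144 to +40) x 6 mm with a keyhole through it, and a black grip post 24 mm thick (x +-12), 62 long (y -28 to +34), its top 45 above the underside. Origin: plate's underside under the post, z up. At the start flat on the bench, y axis within 20 deg of world y, left or right of the base.
- slot_end (a point): Centre of the half circle closing the keyhole's narrow end, on the plate's underside at stand (0, -55); axes as the stand. Narrow part 20 mm wide, from y = -77 to its closed edge at -45; a funnel opens it to the large hole, 50 mm diameter, centre at stand (0, -105). Locked, this point is on the stud's axis within a few mm: slide 50 mm along the stand's -y from hole centred on stud.
- stud_base: Round grey base fixed to the bench: disc 200 mm diameter, flat top 20 mm above the bench; in its centre an upright steel stud: neck 12 mm diameter, 14 high above the disc, then a domed head 30 mm diameter, 8 thick (34 to 42 mm above the bench). Origin: centre of the underside, on the stud's axis, z up. Its yaw means nothing: the stand may be locked on in any direction.
- plain_stand: The other board stand, loose, to be left alone: same plate, post, frame and start as keyhole_stand, but with only one plain round hole 22 mm in diameter at y = -105 mm and no slot.

How it is judged:
By the outcome, as a careful person would: the job done as asked, in the order asked, and still so for the second after the job is handed in, with the robot touching nothing.
It also fails if it takes over 48 s, if anything falls off the work surface, if the arm or the gripper's body presses on something with over 40 N, if the wrist force passes 120 N, or if a joint passes its speed limit or range.

## Working session

There is one attempt and no reset: what is moved stays moved. The work goes in short steps, Python scripts to look and compute and a tool call to move; the robot and the scene stay as the last step left them, time stands still between calls to the robot, and variables do not carry over. Pictures are saved under pics/ and viewed, at most 13 in all, crops included, and the job is handed in when it is done.

Besides the shell and the picture viewer there is one more tool, called after "Call:" as a command line: name --argument value ..., lists and objects as JSON in quotes. step_arm: Moves the arm, as the interface text tells. Its arguments: {"type":"object","properties":{"deltas":{"type":"array","items":{"type":"array"}}},"required":["deltas"]}

```bash
mkdir -p pics; cat > h.py <<'E'
from workcell import *
import numpy as np, cv2
from scipy.spatial.transform import Rotation as R
def ray(im,uv,z):
    T=np.array(im["T"]);d=T[:3,:3]@np.array([(uv[0]-im["cx"])/im["fx"],(uv[1]-im["cy"])/im["fy"],1.])
    o=T[:3,3];return o+d*(z-o[2])/d[2]
def proj(im,p):
    T=np.array(im["T"]);c=T[:3,:3].T@(np.array(p)-T[:3,3]);return c[0]/c[2]*im["fx"]+im["cx"],c[1]/c[2]*im["fy"]+im["cy"]
def shot(cam,f=None):
    im=get_image(cam)
    if f: cv2.imwrite("pics/"+f,cv2.cvtColor(im["pixels"],cv2.COLOR_RGB2BGR))
    return im
E
python3 - <<'E'
from h import *
for c in("top","side"):
    im=shot(c,c+"0.png");print(np.round(im["T"],2),im["fx"],im["cx"],im["cy"])
o=get_obs();print(o["t"],o["ee_pos"],o["orientation"],o["width"])
E
```

```text
[[ 1.0000e-02 -1.0000e+00  4.0000e-02  4.0931e+02]
 [-1.0000e+00 -1.0000e-02  2.0000e-02  3.0460e+01]
 [-2.0000e-02 -4.0000e-02 -1.0000e+00  9.6608e+02]
 [ 0.0000e+00  0.0000e+00  0.0000e+00  1.0000e+00]] 384.41083913152767 280.67951909871425 205.71460341779087
[[-9.7000e-01 -1.4000e-01  1.8000e-01  2.6003e+02]
 [-2.3000e-01  5.9000e-01 -7.7000e-01  9.0104e+02]
 [-0.0000e+00 -7.9000e-01 -6.1000e-01  7.3518e+02]
 [ 0.0000e+00  0.0000e+00  0.0000e+00  1.0000e+00]] 422.27556859128333 283.7654266702213 210.19576445274706
0.1 [ 205.834906   -589.59543172  221.97614743] [-3.09604504e+00 -5.24827456e-01  3.33406745e-04] 88.13799520363531
```

View pics/top0.png

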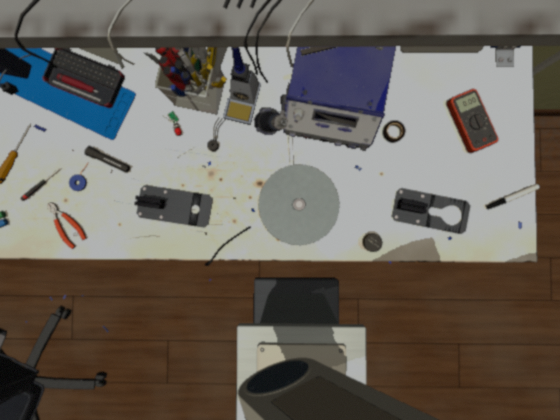

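View pics/side0.png

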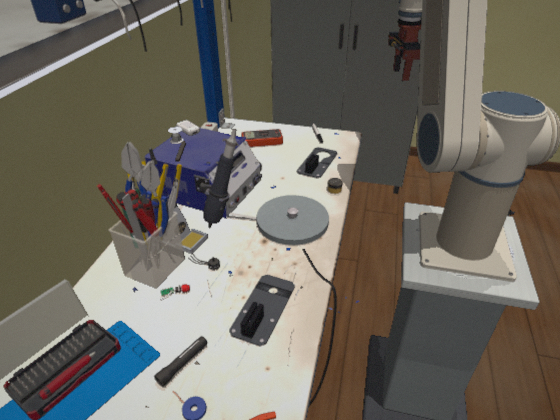

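The keyhole stand is the right one in the top view: plate around (431,211), big hole near (446,215) and post to its left. The base disc is at about (299,204). The plain stand is on the left at (174,206), and the side view agrees.

```bash
python3 - <<'E'
from h import *
im=shot("top");g=cv2.cvtColor(im["pixels"],cv2.COLOR_RGB2GRAY)
hsv=cv2.cvtColor(im["pixels"],cv2.COLOR_RGB2HSV)
# disc
m=((g>90)&(g<175)&(hsv[...,1]<45)).astype(np.uint8);w=np.zeros_like(m);w[155:255,250:350]=m[155:255,250:350]
w=cv2.morphologyEx(w,cv2.MORPH_OPEN,np.ones((5,5)))
c=max(cv2.findContours(w,0,2)[0],key=cv2.contourArea);e=cv2.fitEllipse(cv2.convexHull(c));print("disc",e,ray(im,e[0],20),'pred px dia',200/946*384)
# head
cr=g[190:220,285:315];print(cr[::2,::2])
# plate
w=np.zeros_like(m);w[180:240,385:475]=(g<110)[180:240,385:475]
w=cv2.morphologyEx(w,cv2.MORPH_OPEN,np.ones((3,3)))
cs,h=cv2.findContours(w,cv2.RETR_CCOMP,cv2.CHAIN_APPROX_NONE)
i=max(range(len(cs)),key=lambda k:cv2.contourArea(cs[k]))
P=np.array([ray(im,p[0],6)[:2] for p in cs[i]],np.float32);r=cv2.minAreaRect(P);print("plate mm",r)
for k in range(len(cs)):
    if h[0][k][3]==i and cv2.contourArea(cs[k])>20:
        Q=np.array([ray(im,p[0],6)[:2] for p in cs[k]],np.float32);print("hole",cv2.minAreaRect(Q),Q.min(0),Q.max(0))
a=cv2.resize(im["pixels"][175:250,380:480],None,fx=6,fy=6,interpolation=2);b=cv2.resize(im["pixels"][155:255,250:350],None,fx=4.5,fy=4.5)
cv2.imwrite("pics/c1.png",cv2.cvtColor(a,cv2.COLOR_RGB2BGR))
E
```

```text
disc ((298.4452819824219, 204.452880859375), (83.47809600830078, 83.94868469238281), 62.19639205932617) [452.30876103   6.14370119  20.        ] pred px dia 81.18393234672305
[[132 130 131 132 132 131 130 130 131 129 131 129 131 132 132]
 [132 131 131 132 132 131 130 130 130 133 132 131 130 131 131]
 [132 130 130 130 131 131 130 130 130 133 131 131 131 131 131]
 [131 129 130 130 131 130 130 129 130 133 132 130 130 132 130]
 [130 131 129 129 128 119 123 129 113 121 131 129 130 130 129]
 [131 130 132 129 114 120 135 139 132 118 123 130 130 130 130]
 [133 132 132 128 121 137 165 171 159 131 111 130 131 132 132]
 [134 132 130 119 131 145 171 173 167 137 110 130 131 131 132]
 [133 132 131 127 124 139 164 168 157 136 122 131 132 131 130]
 [133 132 131 130 113 129 140 145 138 130 129 130 131 132 131]
 [133 131 130 131 128 125 124 124 125 130 133 131 132 131 133]
 [133 131 131 132 133 133 132 131 131 132 131 132 132 132 131]
 [133 132 132 132 133 132 133 132 133 131 132 132 132 133 131]
 [132 131 130 131 132 132 132 132 133 132 132 131 131 133 131]
 [134 132 131 131 131 130 130 130 133 133 132 132 131 131 130]]
plate mm ((439.6722106933594, -321.7049865722656), (183.61770629882812, 82.92068481445312), 78.9550552368164)
hole ((437.1107482910156, -359.19500732421875), (84.40164184570312, 53.43354797363281), 60.568603515625) [ 401.57504 -398.74088] [ 456.08807 -312.82358]
```

View pics/c1.png

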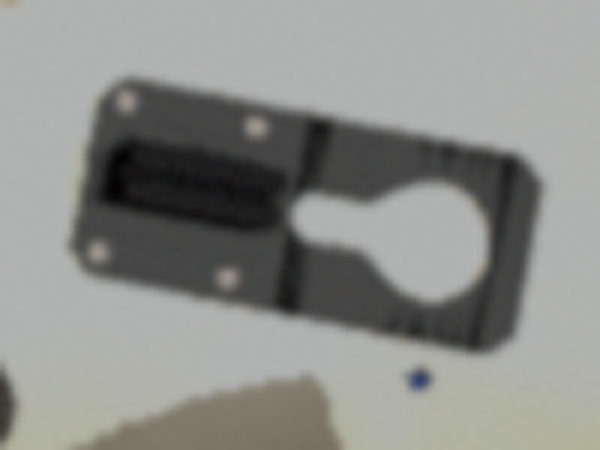

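```bash
cat >> h.py <<'E'
def delta(p,xdir):
    "units for TCP at p, pointing down, tool x along xdir"
    o=get_obs();R0=R.from_rotvec(o["orientation"]).as_matrix()
    x=np.array([*xdir,0.]);x/=np.linalg.norm(x);z=np.array([0,0,-1.]);R1=np.c_[x,np.cross(z,x),z]
    return np.round(R0.T@(np.array(p)-o["ee_pos"])/300,4),np.round(R.from_matrix(R0.T@R1).as_rotvec()/1.5,4)
def st():
    o=get_obs();print("t",round(o["t"],2),"p",np.round(o["ee_pos"],1),"yaw",np.round(np.degrees(np.arctan2(*R.from_rotvec(o["orientation"]).as_matrix()[[1,0],0])),2),"F",np.round(o["ft_force"],1),"w",round(o["width"],1),"g",round(o["grasp_force"],1),"q",np.round(o["qpos"],2))
E
python3 - <<'E'
from h import *
st();print(delta([450,-267.7,130],(0.1916,0.9815)))
im=shot("top");g=im["pixels"][...,0].astype(float)[192:216,287:311];m=(np.abs(g-g[0,0])>6).astype(np.uint8)
c=max(cv2.findContours(m,0,1)[0],key=cv2.contourArea);e=cv2.fitEllipse(c);print(e,ray(im,(e[0][0]+287,e[0][1]+192),36))
E
```

```text
t 0.15 p [ 205.8 -589.7  222.1] yaw 19.24 F [-1.3  0.3  0.8] w 87.8 g 0.0 q [-1.25  0.42  1.63  0.    1.09 -0.02]
(array([ 1.122 , -0.7448,  0.3079]), array([-7.000e-04, -4.000e-04, -6.948e-01]))
((11.084715843200684, 11.560530662536621), (11.145822525024414, 15.338982582092285), 81.0843505859375) [453.73911782   7.43618276  36.        ]
```

Call:
step_arm --deltas '[[[0.9, -0.6, 0.2], [0, 0, -0.695], 1], [[0.9, -0.6, 0.2], [0, 0, -0.695], 1], [[0.9, -0.6, 0.2], [0, 0, -0.695], 1], [[0.9, -0.6, 0.2], [0, 0, -0.695], 1], [[0.9, -0.6, 0.2], [0, 0, -0.695], 1], [[0.9, -0.6, 0.2], [0, 0, -0.695], 1], [[0.9, -0.6, 0.2], [0, 0, -0.695], 1], [[0.9, -0.6, 0.2], [0, 0, -0.695], 1], [[0.9, -0.6, 0.2], [0, 0, -0.695], 1], [[0.9, -0.6, 0.2], [0, 0, -0.695], 1], [[0.9, -0.6, 0.2], [0, 0, -0.695], 1], [[0.9, -0.6, 0.2], [0, 0, -0.695], 1]]'

```text
t: 1.2
ee_pos: [401.3, -331.9, 162.9]
orientation: [2.427, 1.994, -0.0]
ft_force: [1.0, -0.5, 1.3]
width: 87.6
grasp_force: 0.0
```

```bash
python3 - <<'E'
from h import *
st();print(delta([450,-267.7,130],(0.1916,0.9815)))
E
```

```text
t 1.2 p [ 401.3 -331.9  162.9] yaw 78.83 F [ 1.  -0.5  1.3] w 87.6 g 0.0 q [-0.71  0.35  1.91 -0.    0.88 -0.52]
(array([0.2414, 0.1177, 0.1095]), array([ 0.0002,  0.0002, -0.0014]))
```

Call:
step_arm --deltas '[[[0.241, 0.118, 0.11], [0, 0, -0.0014], 1], [[0.241, 0.118, 0.11], [0, 0, -0.0014], 1], [[0.241, 0.118, 0.11], [0, 0, -0.0014], 1], [[0.241, 0.118, 0.11], [0, 0, -0.0014], 1]]'

```text
t: 1.53
ee_pos: [450.1, -266.5, 129.0]
orientation: [-2.421, -1.999, 0.001]
ft_force: [-0.1, -0.6, 0.3]
width: 88.0
grasp_force: 0.0
```

```bash
python3 - <<'E'
from h import *
st();im=shot("wrist","w1.png");print(np.round(im["T"],3))
for n,y in(("post+34",34),("post-28",-28)):
  for x in(-12,12):
    d=np.array([.1916,.9815]);q=np.array([449.6,-270.7])+y*d+x*np.array([d[1],-d[0]]);print(n,x,np.round(proj(im,[*q,45])))
E
```

```text
t 1.53 p [ 450.1 -266.5  129. ] yaw 79.1 F [-0.1 -0.6  0.3] w 88.0 g 0.0 q [-0.56  0.41  1.92 -0.    0.81 -0.37]
[[ 9.82000e-01 -1.81000e-01 -5.60000e-02  4.64991e+02]
 [-1.90000e-01 -9.41000e-01 -2.81000e-01 -1.88962e+02]
 [-2.00000e-03  2.86000e-01 -9.58000e-01  2.92465e+02]
 [ 0.00000e+00  0.00000e+00  0.00000e+00  1.00000e+00]]
post+34 -12 [263. 177.]
post+34 12 [295. 177.]
post-28 -12 [264. 252.]
post-28 12 [293. 252.]
```

View pics/w1.png

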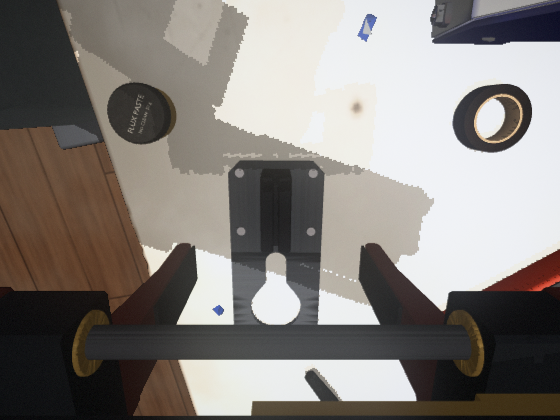

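The wrist view shows the post between the fingers: columns 261–291, rows about 170–252, matching the prediction. The plate edges run parallel to the image columns, so the tool is aligned. Next I descend and grip.

Call:
step_arm --deltas '[[[0, 0, 0.1], [0, 0, 0], 1], [[0, 0, 0.2], [0, 0, 0], 1], [[0, 0, 0.3], [0, 0, 0], 0.5], [[0, 0, 0.36], [0, 0, 0], 0.2], [[0, 0, 0.388], [0, 0, 0], 0], [[0, 0, 0.388], [0, 0, 0], -0.2], [[0, 0, 0.388], [0, 0, 0], -1], [[0, 0, 0.388], [0, 0, 0], -1], [[0, 0, 0.388], [0, 0, 0], -1], [[0, 0, 0.388], [0, 0, 0], -1], [[0, 0, 0.388], [0, 0, 0], -1], [[0, 0, 0.388], [0, 0, 0], -1]]'

```text
t: 2.58
ee_pos: [450.0, -266.8, 13.8]
orientation: [-2.422, -2.0, 0.0]
ft_force: [-3.6, 1.5, 3.4]
width: 24.6
grasp_force: 1.5
```

```bash
python3 - <<'E'
from h import *
st()
E
```

```text
t 2.58 p [ 450.  -266.8   13.8] yaw 79.11 F [-3.6  1.5  3.4] w 24.6 g 1.5 q [-0.56  0.61  1.95 -0.    0.57 -0.37]
```

Call:
step_arm --deltas '[[[0, 0, 0], [0, 0, 0], -1], [[0, 0, 0], [0, 0, 0], -1], [[0, 0, 0], [0, 0, 0], -1], [[0, 0, -0.1], [0, 0, 0], -1], [[0, 0, -0.2], [0, 0, 0], -1], [[0, 0, -0.3], [0, 0, 0], -1], [[0, 0, -0.3], [0, 0, 0], -1], [[0, 0, -0.3], [0, 0, 0], -1], [[0, 0, -0.3], [0, 0, 0], -1]]'

```text
t: 3.33
ee_pos: [449.4, -266.4, 102.3]
orientation: [-2.421, -2.0, 0.001]
ft_force: [0.0, 0.6, -4.6]
width: 24.0
grasp_force: 30.0
```

```bash
python3 - <<'E'
from h import *
st();im=shot("wrist","w2.png")
o=get_obs()
E
```

```text
t 3.33 p [ 449.4 -266.4  102.3] yaw 79.1 F [ 0.   0.6 -4.6] w 24.0 g 30.0 q [-0.56  0.45  1.93  0.    0.76 -0.37]
```

View pics/w2.png

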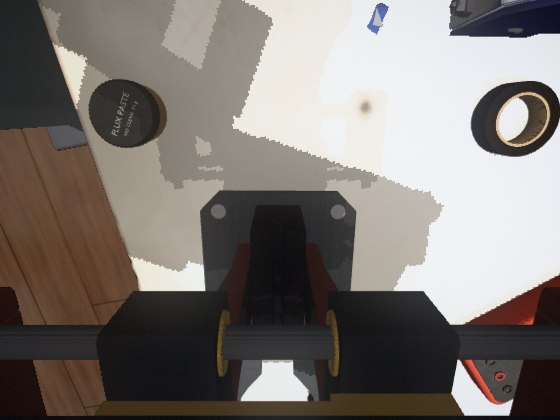

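Held: the back edge of the plate is at row 190, columns 207–352. I now check the hold against the side and top cameras.

```bash
python3 - <<'E'
from h import *
im=shot("wrist");g=cv2.cvtColor(im["pixels"],cv2.COLOR_RGB2GRAY)
for z in(90,94.5,99):print(z,[np.round(ray(im,p,z),1) for p in((214,190.5),(347,190.5),(280,190.5))])
d=np.array([.1891,.982]);print("exp",np.array([449.6,-270.7])+40*d)
s=shot("side");t=shot("top")
def crop(im,n):
    u,v=proj(im,[440,-320,94]);u,v=int(u),int(v);a=im["pixels"][max(0,v-40):v+40,max(0,u-50):min(560,u+50)];print(n,u,v)
    return cv2.cvtColor(cv2.resize(a,(400,320),interpolation=2),cv2.COLOR_RGB2BGR)
cv2.imwrite("pics/c2.png",np.hstack([crop(s,"s"),crop(t,"t")]))
for n,im in(("s",s),("t",t)):print(n,[np.round(proj(im,[*(np.array([449.6,-270.7])+y*d+x*np.array([d[1],-d[0]])),94.5]),1) for x,y in((42,40),(-42,40),(-42,-144),(42,-144),(0,-105))])
E
```

```text
90 [array([ 421.6, -223.5,   90. ]), array([ 492.7, -237.2,   90. ]), array([ 456.9, -230.3,   90. ])]
94.5 [array([ 422.7, -222.6,   94.5]), array([ 491.9, -236. ,   94.5]), array([ 457.1, -229.3,   94.5])]
99 [array([ 423.8, -221.7,   99. ]), array([ 491.2, -234.7,   99. ]), array([ 457.3, -228.2,   99. ])]
exp [ 457.164 -231.42 ]
s 317 136
t 444 209
s [array([294.4, 146.6]), array([319.7, 152.1]), array([338.9, 127.3]), array([315.5, 122.7]), array([323.1, 129.7])]
t [array([408.1, 183.2]), array([401.3, 219.6]), array([482.6, 235.7]), array([489.2, 198.9]), array([468.6, 213.9])]
```

View pics/c2.png

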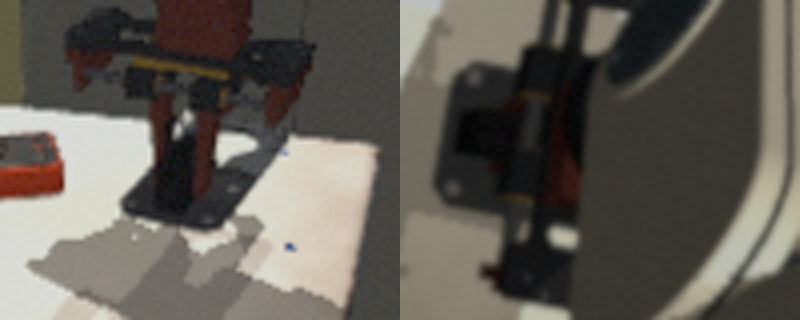

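Side view: the plate is flat and its corners match the predictions (held level). I'll move partway so the wrist camera can see the stud.

```bash
python3 - <<'E'
from h import *
print(delta([445,-115,105],(.1891,.982)))
E
```

```text
(array([ 0.4927, -0.1092, -0.0102]), array([-0.0019, -0.0007, -0.0001]))
```

Call:
step_arm --deltas '[[[0.1, -0.02, -0.01], [0, 0, 0], -1], [[0.2, -0.045, -0.01], [0, 0, 0], -1], [[0.3, -0.07, -0.01], [0, 0, 0], -1], [[0.4, -0.09, -0.01], [0, 0, 0], -1], [[0.46, -0.1, -0.01], [0, 0, 0], -1], [[0.493, -0.109, -0.01], [0, 0, 0], -1], [[0.493, -0.109, -0.01], [0, 0, 0], -1], [[0.493, -0.109, -0.01], [0, 0, 0], -1], [[0.493, -0.109, -0.01], [0, 0, 0], -1]]'

```text
t: 4.28
ee_pos: [446.3, -116.3, 106.1]
orientation: [2.423, 2.0, -0.0]
ft_force: [0.1, -1.4, -3.4]
width: 23.8
grasp_force: 30.0
```

```bash
python3 - <<'E'
from h import *
st();im=shot("wrist","w3.png");print([np.round(proj(im,[453,6.8,z])) for z in(20,42)])
E
```

```text
t 4.28 p [ 446.3 -116.3  106.1] yaw 79.07 F [ 0.1 -1.4 -3.4] w 23.8 g 30.0 q [-0.28  0.38  2.06 -0.    0.7  -0.09]
[array([254.,  44.]), array([251.,  37.])]
```

View pics/w3.png

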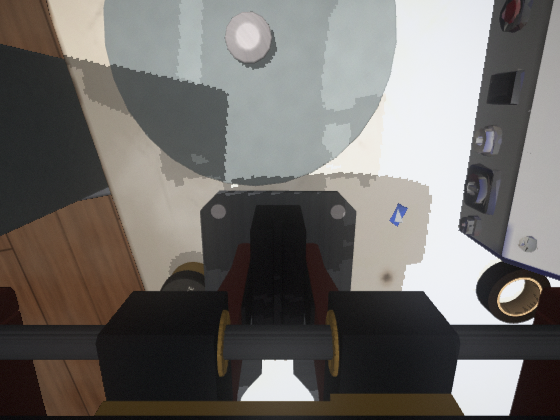

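```bash
python3 - <<'E'
from h import *
im=shot("wrist");px=im["pixels"]
g=px[...,0].astype(float);m=np.zeros(g.shape,np.uint8);m[5:70,215:285]=((px[5:70,215:285,0].astype(int)-px[5:70,215:285,2])>-2)
m=cv2.morphologyEx(m,cv2.MORPH_OPEN,np.ones((5,5)));c=max(cv2.findContours(m,0,1)[0],key=cv2.contourArea);e=cv2.fitEllipse(c);print(e)
S=ray(im,e[0],36)[:2];print(S,ray(im,(249,37),36))
s=shot("side");u=proj(s,[453,6.8,38]);print("side pred",u)
d=np.array([.1891,.982])
for S,k in((S,2.1),(np.array([453,6.8]),4)):print("TCP hole",S+(105+k)*d,"TCP home",S+(55+k)*d)
E
```

```text
((247.9266357421875, 36.81327438354492), (45.86304473876953, 50.911128997802734), 169.92808532714844)
[450.87042572   8.23800982] [451.51926169   8.00216902  36.        ]
side pred (np.float64(291.152382991776), np.float64(209.68450294134388))
TCP hole [471.12303572 113.41020982] TCP home [461.66803572  64.31020982]
TCP hole [473.6119 113.838 ] TCP home [464.1569  64.738 ]
```

```bash
python3 - <<'E'
from h import *
print(delta([472.2,113.6,95],(.1891,.982)))
E
```

```text
(array([ 0.7694, -0.0611,  0.0373]), array([ 0.0001,  0.0001, -0.001 ]))
```

Call:
step_arm --deltas '[[[0.1, -0.008, 0], [0, 0, 0], -1], [[0.22, -0.016, 0], [0, 0, 0], -1], [[0.34, -0.025, 0], [0, 0, 0], -1], [[0.46, -0.035, 0], [0, 0, 0], -1], [[0.58, -0.045, 0.01], [0, 0, 0], -1], [[0.68, -0.055, 0.02], [0, 0, 0], -1], [[0.74, -0.06, 0.03], [0, 0, 0], -1], [[0.769, -0.061, 0.037], [0, 0, -0.001], -1], [[0.769, -0.061, 0.037], [0, 0, -0.001], -1], [[0.769, -0.061, 0.037], [0, 0, -0.001], -1], [[0.769, -0.061, 0.037], [0, 0, -0.001], -1]]'

```text
t: 5.35
ee_pos: [471.6, 113.3, 95.1]
orientation: [-2.422, -2.001, 0.001]
ft_force: [0.2, -0.3, -3.0]
width: 23.9
grasp_force: 30.0
```

```bash
python3 - <<'E'
from h import *
st();print(delta([472.2,113.6,34],(.1891,.982)))
s=shot("side");t=shot("top")
u,v=map(int,proj(s,[453,30,60]));u2,v2=map(int,proj(t,[453,30,60]))
f=lambda im,u,v:cv2.cvtColor(cv2.resize(im["pixels"][v-50:v+50,u-50:u+50],(400,400),interpolation=2),cv2.COLOR_RGB2BGR)
cv2.imwrite("pics/c3.png",np.hstack([f(s,u,v),f(t,u2,v2)]))
E
```

```text
t 5.35 p [471.6 113.3  95.1] yaw 79.12 F [ 0.2 -0.3 -3. ] w 23.9 g 30.0 q [ 0.21  0.42  2.02 -0.    0.7   0.4 ]
(array([0.0016, 0.0019, 0.2038]), array([-0.0003,  0.0003,  0.0002]))
```

View pics/c3.png

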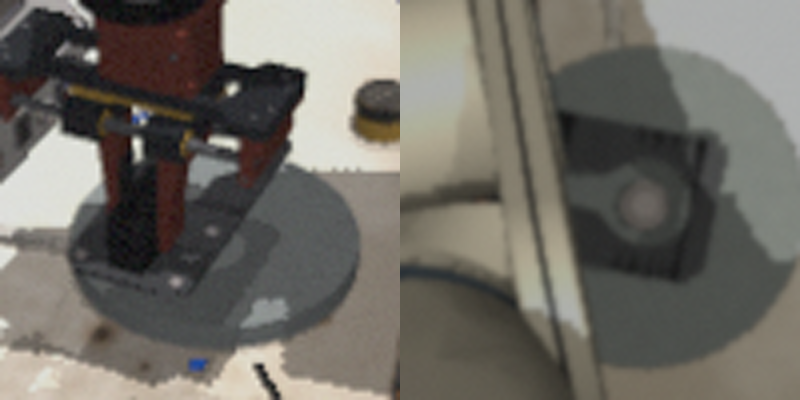

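The top crop shows the stud head inside the large hole (head at crop (645,205), hole centre about (640,203)). The side view shows the plate level. Lowering now.

Call:
step_arm --deltas '[[[0.0016, 0.002, 0.05], [0, 0, 0], -1], [[0.0016, 0.002, 0.1], [0, 0, 0], -1], [[0.0016, 0.002, 0.14], [0, 0, 0], -1], [[0.0016, 0.002, 0.17], [0, 0, 0], -1], [[0.0016, 0.002, 0.185], [0, 0, 0], -1], [[0.0016, 0.002, 0.195], [0, 0, 0], -1], [[0.0016, 0.002, 0.2], [0, 0, 0], -1], [[0.0016, 0.002, 0.203], [0, 0, 0], -1], [[0.0016, 0.002, 0.203], [0, 0, 0], -1], [[0.0016, 0.002, 0.203], [0, 0, 0], -1]]'

```text
t: 6.28
ee_pos: [472.7, 114.9, 34.7]
orientation: [2.421, 2.002, 0.001]
ft_force: [-0.5, 1.1, -3.3]
width: 23.4
grasp_force: 30.0
```

```bash
python3 - <<'E'
from h import *
st();print(delta([462.5,64.5,34],(.1891,.982)))
t=shot("top");o=get_obs();p=o["ee_pos"][:2];d=np.array([.1891,.982]);
g=t["pixels"];u2,v2=map(int,proj(t,[453,7,30]));cv2.imwrite("pics/c4.png",cv2.cvtColor(cv2.resize(g[v2-30:v2+30,u2-30:u2+30],(480,480),interpolation=2),cv2.COLOR_RGB2BGR));print(u2,v2)
E
```

```text
t 6.28 p [472.7 114.9  34.7] yaw 79.18 F [-0.5  1.1 -3.3] w 23.4 g 30.0 q [0.21 0.54 2.03 0.   0.57 0.4 ]
(array([-0.1714, -0.0019,  0.0022]), array([ 0.0005, -0.0002,  0.0009]))
298 203
```

View pics/c4.png

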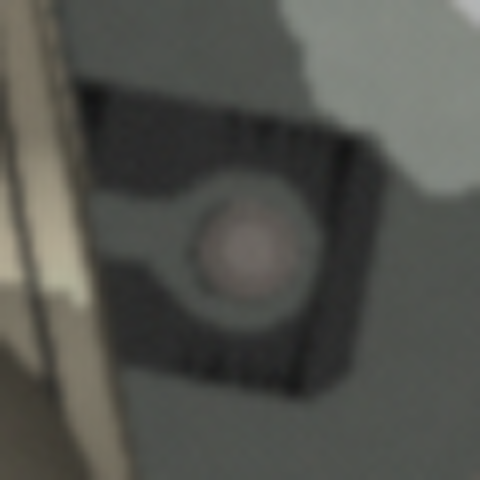

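Stud head sits centred in the keyhole's large end: hole (242,250), head (246,250) in the crop. The force still shows the weight carried, so I lower until contact.

Call:
step_arm --deltas '[[[0, 0, 0.002], [0, 0, 0], -1], [[0, 0, 0.004], [0, 0, 0], -1], [[0, 0, 0.004], [0, 0, 0], -1], [[0, 0, 0.004], [0, 0, 0], -1]]'

```text
t: 6.67
ee_pos: [472.7, 115.0, 33.8]
orientation: [2.421, 2.002, 0.001]
ft_force: [-1.4, -0.4, 4.6]
width: 23.8
grasp_force: 30.0
```

```bash
python3 -c "
from h import *
st();print(get_obs()['moment'])"
```

```text
t 6.67 p [472.7 115.   33.8] yaw 79.19 F [-1.4 -0.4  4.6] w 23.8 g 30.0 q [ 0.21  0.54  2.03 -0.    0.57  0.4 ]
[-0.13648067  0.3756872  -0.09037691]
```

Call:
step_arm --deltas '[[[-0.02, 0, 0], [0, 0, 0], -1], [[-0.04, 0, 0], [0, 0, 0], -1], [[-0.06, 0, 0], [0, 0, 0], -1], [[-0.08, 0, 0], [0, 0, 0], -1], [[-0.1, 0, 0], [0, 0, 0], -1], [[-0.115, 0, 0], [0, 0, 0], -1], [[-0.13, 0, 0], [0, 0, 0], -1], [[-0.14, 0, 0], [0, 0, 0], -1], [[-0.14, 0, 0], [0, 0, 0], -1], [[-0.14, 0, 0], [0, 0, 0], -1]]'

```text
t: 7.5
ee_pos: [465.6, 73.0, 33.8]
orientation: [2.421, 2.001, 0.003]
ft_force: [1.1, 0.0, 6.8]
width: 24.0
grasp_force: 30.0
```

```bash
python3 - <<'E'
from h import *
st();print(delta([462.5,64.5,33.8],(.1891,.982)))
E
```

```text
t 7.5 p [465.6  73.   33.8] yaw 79.14 F [1.1 0.  6.8] w 24.0 g 30.0 q [ 0.13  0.53  2.07 -0.    0.54  0.32]
(array([-0.0296, -0.0047,  0.    ]), array([ 0.0014, -0.0004,  0.0005]))
```

Call:
step_arm --deltas '[[[-0.01, 0, 0], [0, 0, 0], -1], [[-0.02, 0, 0], [0, 0, 0], -1], [[-0.027, 0, 0], [0, 0, 0], -1], [[-0.03, 0, 0], [0, 0, 0], -1], [[-0.03, 0, 0], [0, 0, 0], -1], [[-0.03, 0, 0], [0, 0, 0], -1]]'

```text
t: 8.0
ee_pos: [464.0, 64.5, 33.8]
orientation: [2.421, 2.0, 0.003]
ft_force: [0.6, 2.4, 7.1]
width: 23.9
grasp_force: 30.0
```

```bash
python3 - <<'E'
from h import *
st()
E
```

```text
t 8.0 p [464.   64.5  33.8] yaw 79.14 F [0.6 2.4 7.1] w 23.9 g 30.0 q [0.11 0.53 2.07 0.   0.54 0.3 ]
```

No end contact yet (contact is expected about 4 mm beyond nominal). I'll feel for the closed end in small steps.

Call:
step_arm --deltas '[[[-0.004, 0, 0], [0, 0, 0], -1], [[-0.008, 0, 0], [0, 0, 0], -1], [[-0.009, 0, 0], [0, 0, 0], -1], [[-0.009, 0, 0], [0, 0, 0], -1]]'

```text
t: 8.33
ee_pos: [463.5, 62.0, 33.8]
orientation: [2.421, 2.0, 0.004]
ft_force: [1.1, 4.5, 7.2]
width: 24.0
grasp_force: 30.0
```

Call:
step_arm --deltas '[[[-0.003, 0, 0], [0, 0, 0], -1], [[-0.005, 0, 0], [0, 0, 0], -1], [[-0.005, 0, 0], [0, 0, 0], -1]]'

```text
t: 8.58
ee_pos: [463.3, 60.7, 33.8]
orientation: [2.421, 2.0, 0.004]
ft_force: [1.8, 6.1, 6.5]
width: 23.8
grasp_force: 30.0
```

Call:
step_arm --deltas '[[[-0.003, 0, 0], [0, 0, 0], -1], [[-0.005, 0, 0], [0, 0, 0], -1], [[-0.005, 0, 0], [0, 0, 0], -1]]'

```text
t: 8.83
ee_pos: [463.3, 60.4, 33.9]
orientation: [2.423, 2.0, 0.006]
ft_force: [1.9, 15.5, 4.8]
width: 23.8
grasp_force: 30.0
```

```bash
python3 - <<'E'
from h import *
st()
t=shot("top");u2,v2=map(int,proj(t,[453,7,30]));cv2.imwrite("pics/c5.png",cv2.cvtColor(cv2.resize(t["pixels"][v2-40:v2+40,u2-45:u2+45],(720,640)[:2] if 0 else (630,560),interpolation=2),cv2.COLOR_RGB2BGR));print(u2,v2)
E
```

```text
t 8.83 p [463.3  60.4  33.9] yaw 79.07 F [ 1.9 15.5  4.8] w 23.8 g 30.0 q [0.1  0.53 2.07 0.   0.54 0.29]
298 203
```

View pics/c5.png

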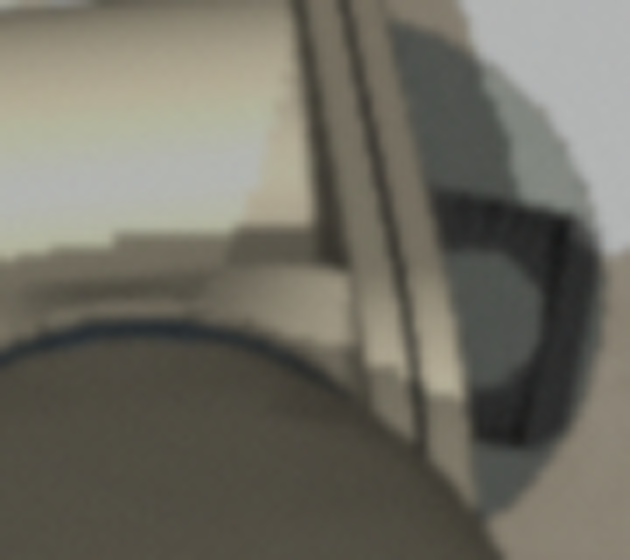

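Contact at TCP y≈60.5 matches the expected closed end exactly. I back off about 2.5–3 mm to slot-end-on-axis, release and retreat.

Call:
step_arm --deltas '[[[0.008, 0, 0], [0, 0, 0], -1], [[0.014, 0, 0], [0, 0, 0], -1], [[0.014, 0, 0], [0, 0, 0], -1], [[0.014, 0, -0.001], [0, 0, 0], -1], [[0.014, 0, -0.001], [0, 0, 0], -1]]'

```text
t: 9.3
ee_pos: [463.1, 62.6, 33.8]
orientation: [2.42, 2.002, 0.001]
ft_force: [0.6, -2.8, 5.6]
width: 23.2
grasp_force: 30.0
```

Call:
step_arm --deltas '[[[0, 0, 0], [0, 0, 0], -0.3], [[0, 0, 0], [0, 0, 0], 0], [[0, 0, 0], [0, 0, 0], 0.3], [[0, 0, 0], [0, 0, 0], 0.3], [[0, 0, 0], [0, 0, 0], 0.3], [[0, 0, 0], [0, 0, 0], 0.3], [[0, 0, -0.05], [0, 0, 0], 0.3], [[0, 0, -0.12], [0, 0, 0], 0.3], [[0, 0, -0.24], [0, 0, 0], 0.3], [[0, 0, -0.36], [0, 0, 0], 0.3], [[0, 0, -0.48], [0, 0, 0], 0.3], [[0, 0, -0.5], [0, 0, 0], 0.3], [[0.3, 0, -0.5], [0, 0, 0], 0.3], [[0.5, 0, -0.5], [0, 0, 0], 0.3], [[0.5, 0, -0.5], [0, 0, 0], 0.3], [[0.5, 0, -0.5], [0, 0, 0], 0.3], [[0.5, 0, -0.5], [0, 0, 0], 0.3], [[0.5, 0, -0.5], [0, 0, 0], 0.3]]'

```text
t: 10.8
ee_pos: [490.2, 211.5, 182.6]
orientation: [-2.418, -2.005, 0.002]
ft_force: [-1.0, 0.2, 0.9]
width: 56.9
grasp_force: 0.0
```

```bash
python3 - <<'E'
from h import *
st()
t=shot("top");s=shot("side")
f=lambda im,u,v:cv2.cvtColor(cv2.resize(im["pixels"][v-50:v+50,u-50:u+50],(400,400),interpolation=2),cv2.COLOR_RGB2BGR)
a=tuple(map(int,proj(s,[453,30,25])));b=tuple(map(int,proj(t,[453,30,25])))
cv2.imwrite("pics/c6.png",np.hstack([f(s,*a),f(t,*b)]));print(a,b)
E
```

```text
t 10.8 p [490.2 211.5 182.6] yaw 79.33 F [-1.   0.2  0.9] w 56.9 g 0.0 q [ 0.39  0.34  1.86 -0.    0.94  0.57]
(289, 218) (288, 204)
```

View pics/c6.png

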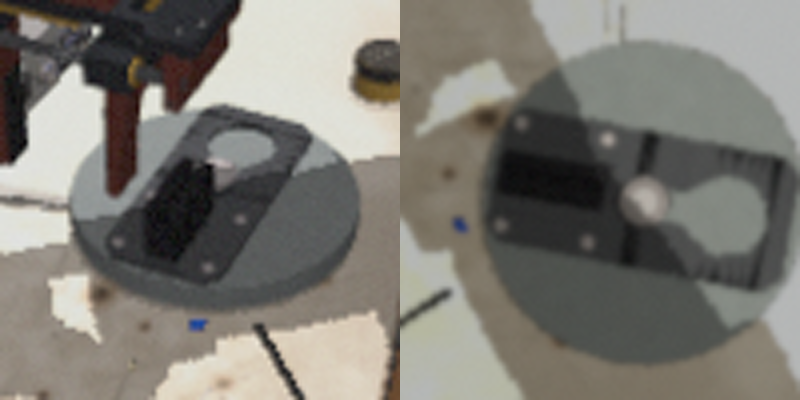

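Both views show the stand flat on the disc. In the top crop the stud head (645,200) sits at the closed end of the slot and the hole is clear at (728,215). The gripper is clear, so I'm handing in.

```bash
python3 -c "
from workcell import *
print(close_job())"
```

```text
the job is handed in; nothing more can be done
None
```

The keyhole stand is locked on the base, lying flat with the stud within about 2 mm of the slot's closed end; it was released and handed in at about 11 s, and the plain stand was not touched.

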